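Clamp a square tube in the brazing fixture to the first slip of the clutch

TASK

Lay the square tube in the brazing fixture, between its guide rails and pushed fully home against the column, then clamp it by turning the clutch thumbscrew clockwise until the clutch slips. Stop at the first slip: dragging the clutch on for more than an eighth of a turn dents the thin tube. Let go of everything and leave the other things on the bench where they are.

Things in the scene. Friction and masses are not known exactly. Their poses are not given: they have to be found in the camera images.
- stand: Brazing fixture, fixed to the bench. Origin on the thumbscrew's axis at bench level; z up, x level, towards the column. Base plate 205 x 90 mm, x -115 to +90 mm, top at height 12 mm. Blue-grey column 52 mm wide at x = +40 to +85 mm; from its top an arm 44 mm wide reaches back to x = -22 mm, height 70 to 94 mm. Home, the tube's centre is at x = -50 mm, y = 0, its underside at 12 mm.
- stop_face (a point): Middle of the column's flat stop face, at x = +40 mm, y = 0 of the fixture, 24.5 mm above the bench (mid-height of a seated tube); same axes as the fixture. The seated tube butts here and its other end sticks out to x = -140 mm.
- mouth (a point): Mouth of the guide rails, at x = -55 mm, y = 0 of the fixture, on the base plate (12 mm above the bench); same axes. The rails are 10 mm high; 28 mm apart from the column to x = -30 mm, then they flare to 40 mm apart here. The tube slides in along +x on the plate, under the clamp foot, which starts 3 to 6 mm above the tube's top (unknown).
- thumbscrew (a point): Centre of the cap: upright knurled steel cylinder 38 mm diameter, 30 mm high, 113 to 143 mm above the bench; it never rises or falls. Clockwise from above drives the foot down 14 mm a turn; it meets the tube after 1.3 to 2.8 rad. Running torque 0.22 N m; on the tube it climbs over 0.3 rad to 0.38 N m, where the drag clutch slips (see clutch).
- clutch (a point): Clutch joint between the cap and the 29 mm aluminium sleeve under it, on the axis, 112.5 mm above the bench. Up to 0.38 N m it holds and the sleeve turns with the cap; then the cap slips round while the sleeve stands, and its drag climbs only 0.1 N m per rad of slip. At first slip the foot presses with 75 N; an eighth of a turn of slip makes that 110 N, which dents the thin wall.
- tube: The work piece: a plain thin-walled steel tube of SQUARE section, 25 x 25 mm, 180 mm long, 0.2 to 0.4 kg, lying on the bench. Origin at the centre of its underside, x along it; either end may go in first.
- pipe: Bystander: a round steel pipe 24 mm in diameter, 180 mm long, lying beside the tube (its place, the tube's and the flat's are swapped about). Origin midway along its underside, x along it (it may roll a little).
- flat: Bystander: a flat steel bar 180 x 30 x 6 mm, lying. Origin at the centre of its underside, x along it.
- hammer: Bystander: hammer with wooden handle, 260 mm long, lying; origin at its middle, x along the handle towards the head.
- brush: Bystander: hand brush 200 mm long, lying; origin at its middle, x along it.
- spanner: Bystander: steel spanner 180 mm long, 8 mm thick, lying; origin at its middle, x along it.
- flux: Bystander: white flux jar with steel lid, 72 mm diameter, 75 mm high, upright; origin at the centre of its underside.
Things that resemble listed ones, but are neither listed nor needed, are in the scene too. Leave any pink or purple look-alike of the tube alone.

How it is judged:
By the outcome, as a careful person would: the job done as asked, in the order asked, and still so for the second after the job is handed in, with the robot touching nothing.
It also fails if it takes over 72 s, if anything falls off the work surface, if the arm or the gripper's body presses on something with over 40 N, if the wrist force passes 120 N, or if a joint passes its speed limit or range.

ROBOT

A 6-joint arm with a two-finger parallel gripper is mounted at the origin on the work surface. World frame = base frame: x ahead of the robot, y to its left, z up, the work surface at z = 0. Lengths are in m, angles in rad, forces in N, time in s.
With the tool pointing down it reaches from about 0.25 to 0.725 m from the base axis. Payload 4 kg.
Tool frame: the origin (TCP) lies midway between the tips of the shut fingers; the grasp point (between the pads) lies 19 mm behind it; y points along the fingers, z is the direction in which the jaws open and shut, and the axes are right-handed (so a half turn about y gives the same grasp; the last joint's range is limited). The gripper opens to 85 mm and grips with 20 to 120 N. Pads are 22 mm wide; open, the fingers measure 114 mm over their backs; the gripper's body (76 mm by 85 mm) begins 54 mm behind the grasp point. The pads swing forward as they close: fully open they stand 13 mm farther back than shut.
Start: joints at [-1.234, 0.241, 0.005, 1.335, 0, 1.571], TCP at [0.165, -0.472, 0.231] pointing down, gripper open.
Joint ranges: [-2.72, 2.72], [-1.05, 1.87], [-1.09, 1.28], [-1.99, 2.15], [-1.42, 1.44], [-3.14, 3.14]. Speed limits (rad/s): [2.79, 2.79, 3.14, 3.14, 3.14, 3.14].

INTERFACE

Orientations are given as a unit quaternion [x, y, z, w].
In Python, from workcell import bot gives the robot as it stands. The module is installed in compiled form; this text tells all that it offers.
- The arm moves only by the shell command python3 -m handwheel 'ROWS' [OPENING]. ROWS is JSON, a list of rows, each a list of 6 numbers: the shift along the tool's x, y, z in units of 25 mm (1.0 is 25 mm), then the turn, a rotation vector about the tool's x, y, z in units of 10 degrees (1.0 is 10 degrees). A call has exactly 5 rows; each row is the pose to reach, as a shift and turn from the pose commanded when the call began, along the tool's axes at that moment; what a row does not reach only later rows make up. A row lasts 1/8 s, in which the tool goes at most 62.5 mm and 10.7 degrees, less where a joint would pass 70% of its speed; a pose out of reach is approached as far as the arm can. A call with a gripper value outside its range is refused whole. OPENING is the gripper command: -1 is shut, 1 is fully open, values between are in proportion, set as the call begins (- or left out, the last holds). The fingers move at their own pace and stop on an object; the grip force is fixed at half the most. Time passes only in rows, so rows that repeat a pose let the fingers close, or fill a call up. It gives the time, the measured TCP pose, the force and the opening at its end, in the units of the state.
- bot.get_obs(): the state, without advancing time (a new reading comes with each control period).
- bot.camera(name): name is "scene" or "top" or "wrist"; returns a dict with "color" (384x512x3 uint8, red, green, blue), "fx", "fy", "cx", "cy" (pixels), "rvec" (rotation vector, rad) and "tvec" (3), from world to camera coordinates, as OpenCV has them. Camera axes: x right, y down, z forward; pixel columns grow to the right and rows downward; lengths in m; the calibration is good to about 2 mm. A picture is of the moment at which its call begins. There is no depth.
- bot.job_done(): hands the job in, once; it reports no verdict.
The state is a dict: "clock": time; "joint_pos": joint angles; "joint_vel": joint speeds; "tau": joint torques, N m; "eef_pos": TCP position; "tool_rot": TCP orientation; "ft_force": force on the tool from outside, world axes, zero at the start; "ft_torque": the same for the moment, N m; "grip_width": finger opening in m.
Only numpy, scipy, OpenCV 4.12 (cv2) and the standard library are available. Lean on these libraries where they do the work, as an engineer would, in place of code of your own. Each camera call takes 0.05 s, during which the arm holds its last target.

## Working session

There is one attempt and no reset: what is moved stays moved. The work goes in short steps, Python scripts to look and compute and a shell command to move; the robot and the scene stay as the last step left them, time stands still between calls to the robot, and variables do not carry over. Pictures are saved under pics/ and viewed, and the job is handed in when it is done.

```bash
mkdir -p pics; ls
python3 - <<'E'
from workcell import bot
import cv2
o=bot.get_obs()
for k,v in o.items(): print(k,v)
for n in("scene","top","wrist"):
    c=bot.camera(n); cv2.imwrite(f"pics/{n}0.png",c["color"][:,:,::-1]); print(n,{k:c[k] for k in c if k!="color"})
E
```

```text
pics
clock 0.0
joint_pos [-1.23400797e+00  2.41418703e-01  3.73255274e-03  1.33518902e+00
  2.34784724e-05  1.57078957e+00]
joint_vel [-6.35048256e-05  8.79650178e-04 -4.85886387e-05 -6.62208884e-04
 -1.51470935e-03  1.07992586e-03]
tau [ 3.07790770e-04 -3.72316611e+01  2.52408618e+01  1.70207553e-02
 -1.35262089e-04  9.04985484e-06]
eef_pos [ 0.16502932 -0.47131914  0.23041327]
tool_rot [-0.11862799  0.69783008 -0.69637813  0.118398  ]
ft_force [-0.2307891  -0.08172588  0.48911583]
ft_torque [-0.04669907  0.04283833 -0.01416426]
grip_width 0.0852906870121702
scene {'fx': 410.60535724440234, 'fy': 410.60535724440234, 'cx': 252.21015886095887, 'cy': 189.34364081253108, 'rvec': array([ 1.83161356,  1.78767366, -0.63268903]), 'tvec': array([-0.04594331, -0.33947242,  1.49287059])}
top {'fx': 419.12114951568805, 'fy': 419.12114951568805, 'cx': 251.71003756914075, 'cy': 192.90058385497372, 'rvec': array([ 2.14012329, -2.08645534,  0.21040903]), 'tvec': array([0.01638462, 0.55518383, 1.14968795])}
wrist {'fx': 289.11016457898694, 'fy': 289.11016457898694, 'cx': 258.1770302570848, 'cy': 190.5610007985933, 'rvec': array([-2.35912858,  1.67470142,  0.24987897]), 'tvec': array([-0.49899764, -0.03752113,  0.37863532])}
```

View pics/scene0.png

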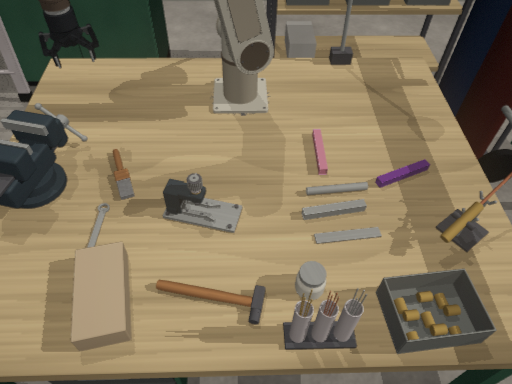

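View pics/top0.png

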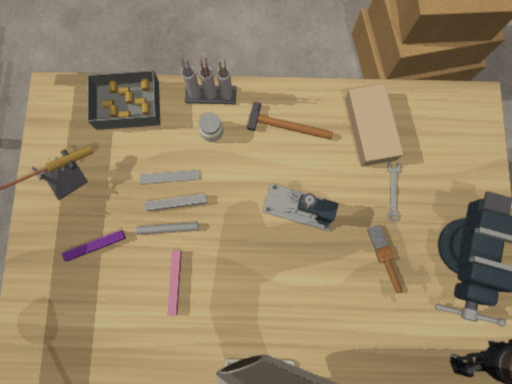

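View pics/wrist0.png

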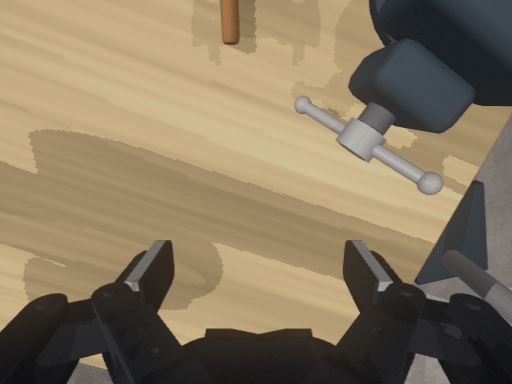

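Candidates for the tube (top-view pixels): (170,177) and (176,202), both grey bars, (167,228) grey bar, pink bar (175,282), purple bar (94,246). I'll check these in close crops.

```bash
cat > h.py <<'E'
import numpy as np, cv2
from workcell import bot
from scipy.spatial.transform import Rotation as R
def ray(c,px):
    Rm=cv2.Rodrigues(np.array(c["rvec"]))[0]; t=np.array(c["tvec"]).ravel()
    d=Rm.T@np.array([(px[0]-c["cx"])/c["fx"],(px[1]-c["cy"])/c["fy"],1.]); return -Rm.T@t,d
def plane(c,px,z):
    o,d=ray(c,px); return o+d*(z-o[2])/d[2]
def proj(c,P):
    return cv2.projectPoints(np.array(P,float).reshape(-1,3),np.array(c["rvec"]),np.array(c["tvec"]),np.array([[c["fx"],0,c["cx"]],[0,c["fy"],c["cy"]],[0,0,1]]),None)[0].reshape(-1,2)
def crop(n,img,x0,y0,x1,y1,s):
    cv2.imwrite(n,cv2.resize(img[y0:y1,x0:x1,::-1],None,fx=s,fy=s,interpolation=cv2.INTER_CUBIC))
E
python3 - <<'E'
import cv2,numpy as np
a=cv2.imread("pics/scene0.png")[170:255,290:390]; b=cv2.imread("pics/top0.png")[160:245,125:225]
f=lambda i:cv2.resize(i,None,fx=4,fy=4,interpolation=cv2.INTER_CUBIC)
cv2.imwrite("pics/c0.png",np.hstack([f(a),f(b)]))
a=cv2.imread("pics/scene0.png")[165:240,155:255]; b=cv2.imread("pics/top0.png")[170:245,250:350]
cv2.imwrite("pics/c1.png",np.hstack([f(a),f(b)]))
E
```

```text
(no output)
```

View pics/c0.png

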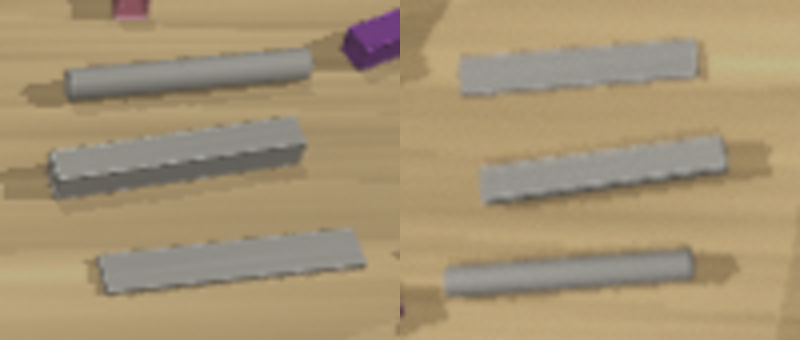

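View pics/c1.png

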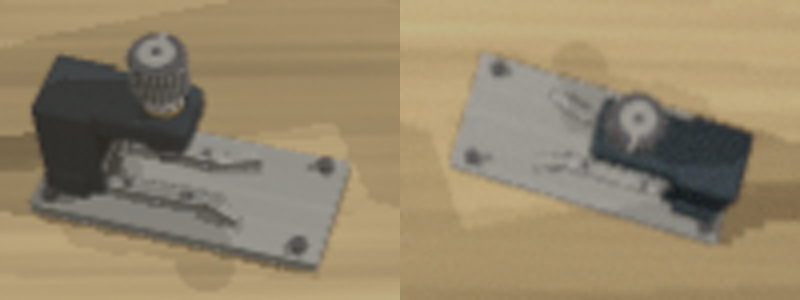

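The middle bar is the tube: top view (176,202), scene view (334,209). It has a flat top and a dark, tall side face. The bar at (167,228) is round, and the one at (170,177) is thin and flat. In the second crop, the fixture's mouth faces left (+y) and the cap is near top-view (309,200). Next I measure both.

Run:
```python
from h import *
c=bot.camera("top"); s=bot.camera("scene")
for cam,name,pts in((c,"top",(176,202)),(s,"scene",(334,209))):
    hsv=cv2.cvtColor(cam["color"],cv2.COLOR_RGB2HSV)
    m=((hsv[...,1]<45)&(hsv[...,2]>120)).astype(np.uint8)
    n,l,st,ce=cv2.connectedComponentsWithStats(m)
    i=l[pts[1],pts[0]]; print(name,i,st[i])
    cnt=max(cv2.findContours((l==i).astype(np.uint8),0,2)[0],key=len)
    r=cv2.minAreaRect(cnt.astype(np.float32)); 
    b=cv2.boxPoints(r); P=np.array([plane(cam,p,.025) for p in b]); print(r,"\n",P.round(4)); 
    print("center",P.mean(0).round(4),"sides",[np.linalg.norm(P[k]-P[k-1]).round(4) for k in range(4)])
    L=[(P[k]-P[k-1]) for k in range(4)]; d=max(L,key=np.linalg.norm); print("yaw",np.degrees(np.arctan2(d[1],d[0])))
    cv2.imwrite(f"pics/m_{name}.png",m*255)
# plate corners in top
img=c["color"]
hsv=cv2.cvtColor(img,cv2.COLOR_RGB2HSV)
print(hsv[195,275],hsv[205,318],hsv[200,309],hsv[225,325])
```

```text
top 32 [145 194  62  17 538]
((175.16737365722656, 201.61618041992188), (8.821513175964355, 61.796661376953125), 82.05652618408203) 
 [[0.5271 0.3469 0.025 ]
 [0.5573 0.1681 0.025 ]
 [0.5312 0.1633 0.025 ]
 [0.5012 0.3414 0.025 ]]
center [0.5292 0.2549 0.025 ] sides [np.float64(0.0265), np.float64(0.1813), np.float64(0.0266), np.float64(0.1806)]
yaw -80.42043079546526
scene 66 [302 199  65  16 459]
((333.92242431640625, 206.49008178710938), (7.479116439819336, 63.873374938964844), 81.34745788574219) 
 [[0.5322 0.1671 0.025 ]
 [0.5013 0.3501 0.025 ]
 [0.5277 0.3478 0.025 ]
 [0.5576 0.1675 0.025 ]]
center [0.5297 0.2581 0.025 ] sides [np.float64(0.0254), np.float64(0.1856), np.float64(0.0265), np.float64(0.1828)]
yaw 99.58645007256126
[ 21  12 154] [94 36 57] [ 15  17 122] [60  4 70]
```

Run:
```python
from h import *
for n,box in(("top",(255,175,350,240)),("scene",(155,165,255,240))):
    c=bot.camera(n); x0,y0,x1,y1=box
    crop(f"pics/f_{n}.png",c["color"],x0,y0,x1,y1,8)
    hsv=cv2.cvtColor(c["color"],cv2.COLOR_RGB2HSV)
    m=np.zeros(hsv.shape[:2],np.uint8); m[y0:y1,x0:x1]=((hsv[...,1]<60))[y0:y1,x0:x1] if n=="top" else ((hsv[...,1]<60))[y0:y1,x0:x1]
    cv2.imwrite(f"pics/fm_{n}.png",cv2.resize(m[y0:y1,x0:x1]*255,None,fx=8,fy=8,interpolation=0))
```

```text
(no output)
```

View pics/f_top.png

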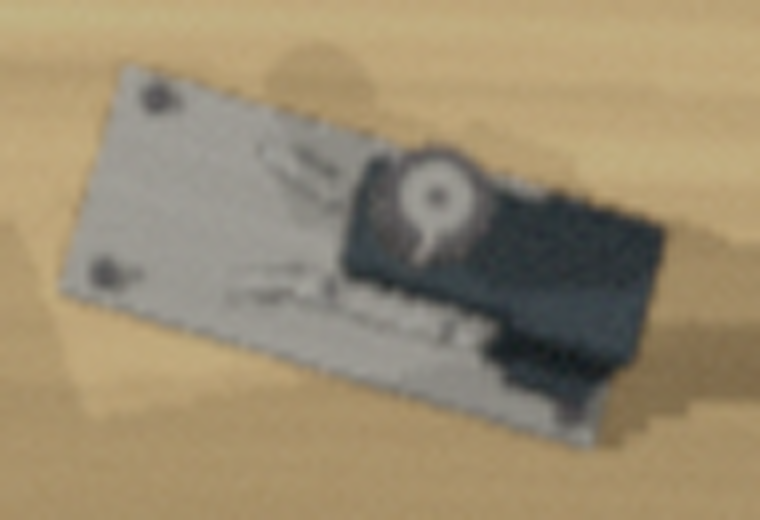

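View pics/f_scene.png

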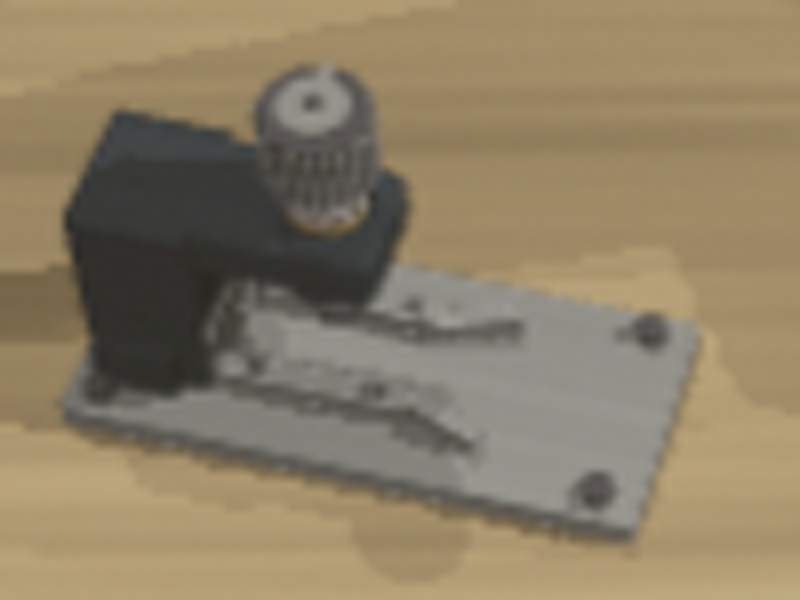

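Run:
```python
from h import *
from scipy.optimize import least_squares
C={n:bot.camera(n) for n in("top","scene")}
off={"top":(255,175),"scene":(155,165)}
def px(n,u,v): return ((u+.5)/8-.5+off[n][0],(v+.5)/8-.5+off[n][1])
# top: image x-> -y world, up->+x. fixture +x ~ -y(right). fixture +y = up in image(+x)
obs=[("top",px("top",125,63),(-.115,.045,.012)),("top",px("top",60,293),(-.115,-.045,.012)),("top",px("top",598,449),(.09,-.045,.012)),("top",px("top",436,195),(0,0,.143)),
("scene",px("scene",700,322),(-.115,-.045,.012)),("scene",px("scene",632,530),(-.115,.045,.012)),("scene",px("scene",66,410),(.09,.045,.012)),("scene",px("scene",312,102),(0,0,.143))]
def W(p,q): 
    c,s=np.cos(p[2]),np.sin(p[2]); return np.array([p[0]+c*q[0]-s*q[1],p[1]+s*q[0]+c*q[1],q[2]])
for sel in(("top",),("scene",),("top","scene")):
    f=lambda p:np.concatenate([W(p,q)[:2]-plane(C[n],u,q[2])[:2] for n,u,q in obs if n in sel])
    r=least_squares(f,[.52,0,-1.8]); print(sel,r.x.round(4),np.degrees(r.x[2]).round(2),(r.fun*1000).round(1))
```

```text
('top',) [ 0.5237 -0.1236 -1.8301] -104.86 [-0.5 -0.1  0.4  0.4  0.7  0.4 -0.7 -0.7]
('scene',) [ 0.5225 -0.1203 -1.8359] -105.19 [-0.2  0.6 -1.   1.  -1.3 -2.6  2.5  1. ]
('top', 'scene') [ 0.5231 -0.122  -1.8312] -104.92 [-0.9  1.4  0.   2.   0.1  2.1 -1.2  0.9 -0.1 -1.2 -0.8 -0.4 -0.2 -4.2
  3.1 -0.7]
```

Run:
```python
from h import *
o=bot.get_obs(); Rm=R.from_quat(o["tool_rot"]).as_matrix(); print(Rm.round(3))
az=lambda v:np.degrees(np.arctan2(v[1],v[0]))
print("jaw az",az(Rm[:,2]),"tool x az",az(Rm[:,0]),"j1 az",np.degrees(o["joint_pos"][0]))
c=bot.camera("wrist"); p,d=ray(c,(c["cx"],c["cy"])); print("wrist cam in tool",Rm.T@(p-o["eef_pos"]),"fwd in tool",Rm.T@d)
```

```text
[[-0.944 -0.     0.33 ]
 [-0.33   0.    -0.944]
 [ 0.    -1.    -0.   ]]
jaw az -70.70332686870357 tool x az -160.7033265964022 j1 az -70.70213965095633
wrist cam in tool [-7.30852656e-02 -1.41792875e-01  1.26672655e-04] fwd in tool [ 2.89134238e-01  9.57288474e-01 -4.13109500e-04]
```

```bash
cat >> h.py <<'E'
def go(pos,xaz,n=1):
    o=bot.get_obs(); Rm=R.from_quat(o["tool_rot"]).as_matrix(); a=np.radians(xaz)
    x=np.array([np.cos(a),np.sin(a),0]); y=np.array([0,0,-1.]); T=np.stack([x,y,np.cross(x,y)],1)
    d=Rm.T@(np.array(pos)-o["eef_pos"])/.025; r=np.degrees(R.from_matrix(Rm.T@T).as_rotvec())/10
    print("clock",round(o["clock"],2),"row",d.round(3),r.round(3),"pos",o["eef_pos"].round(4),"F",np.round(o["ft_force"],2),"M",np.round(o["ft_torque"],3),"w",round(o["grip_width"],4),"j",np.round(o["joint_pos"],2))
E
python3 -c "
from h import *
go((.523,.294,.231),-80.4)"
```

```text
clock 0.5 row [-2.3632e+01  1.2000e-02 -2.4184e+01] [ 1.00e-03 -8.03e+00 -0.00e+00] pos [ 0.1652 -0.4719  0.2313] F [-0.4  -0.2  -0.12] M [-0.03  -0.015  0.039] w 0.0853 j [-1.23  0.24  0.    1.34 -0.    1.57]
```

```bash
python3 -m handwheel '[[-1.7,0,-1.75,0,-0.8,0],[-3.4,0,-3.5,0,-1.6,0],[-5.1,0,-5.2,0,-2.4,0],[-6.8,0,-7,0,-3.2,0],[-8.5,0,-8.7,0,-4,0]]' 0.2; python3 -c "
from h import *
go((.523,.294,.231),-80.4)"
```

```text
clock: 1.12
eef_pos: [0.2944, -0.1947, 0.2316]
tool_rot: [0.351, -0.613, 0.614, -0.351]
ft_force: [1.9, 0.9, -0.5]
grip_width: 0.0512
clock 1.12 row [-21.485   0.026  -2.037] [-8.000e-03 -4.008e+00  2.000e-03] pos [ 0.2944 -0.1947  0.2316] F [ 1.92  0.94 -0.49] M [-0.05  -0.053 -0.009] w 0.0512 j [-0.58 -0.05 -0.32  1.3   0.    1.52]
```

```bash
python3 -m handwheel '[[-2,0,-0.2,0,-0.8,0],[-4,0,-0.4,0,-1.6,0],[-6.3,0,-0.6,0,-2.4,0],[-8.7,0,-0.8,0,-3.2,0],[-11,0,-1,0,-4,0]]'; python3 -c "
from h import *
go((.523,.294,.231),-80.4)"
```

```text
clock: 1.75
eef_pos: [0.4136, 0.0548, 0.2317]
tool_rot: [-0.54, 0.456, -0.457, 0.54]
ft_force: [0.8, -1.1, 0.7]
grip_width: 0.0511
clock 1.75 row [-8.704  0.032  5.909] [-0.008 -0.001  0.002] pos [0.4136 0.0548 0.2317] F [ 0.75 -1.11  0.7 ] M [-0.061 -0.064  0.014] w 0.0511 j [ 0.13  0.08 -0.19  1.3  -0.    1.54]
```

```bash
python3 -c "
from h import *
go((.523,.294,.231),-80.4)"
```

```text
clock 1.75 row [-8.704  0.032  5.909] [-0.008 -0.001  0.002] pos [0.4136 0.0548 0.2317] F [ 0.75 -1.11  0.7 ] M [-0.061 -0.064  0.014] w 0.0511 j [ 0.13  0.08 -0.19  1.3  -0.    1.54]
```

```bash
python3 -m handwheel '[[-2.1,0,1.5,0,0,0],[-4.2,0.4,2.9,0,0,0],[-6.3,1,4.3,0,0,0],[-8,2,5.4,0,0,0],[-8.7,3,5.9,0,0,0]]'
python3 - <<'E'
from h import *
go((.523,.294,.008),-80.4)
c=bot.camera("wrist"); cv2.imwrite("pics/w1.png",c["color"][:,:,::-1])
E
```

```text
clock: 2.38
eef_pos: [0.524, 0.2946, 0.155]
tool_rot: [-0.539, 0.457, -0.457, 0.54]
ft_force: [0.7, 0.3, -0.3]
grip_width: 0.0515
clock 2.38 row [ 0.02   5.878 -0.049] [-0.004 -0.012 -0.004] pos [0.524  0.2946 0.155 ] F [ 0.73  0.28 -0.35] M [-0.037 -0.012 -0.072] w 0.0515 j [0.51 0.48 0.15 1.24 0.   1.92]
```

View pics/w1.png

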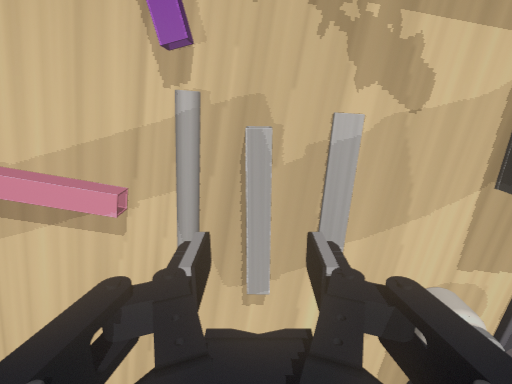

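Run:
```python
from h import *
c=bot.camera("wrist"); o=bot.get_obs()
print("tcp px",proj(c,o["eef_pos"]),"below",proj(c,[*o["eef_pos"][:2],.025]))
hsv=cv2.cvtColor(c["color"],cv2.COLOR_RGB2HSV)
m=((hsv[...,1]<40)&(hsv[...,2]>110)).astype(np.uint8)
n,l,st,ce=cv2.connectedComponentsWithStats(m); i=l[200,258]; print(st[i])
cnt=max(cv2.findContours((l==i).astype(np.uint8),0,2)[0],key=len)
b=cv2.boxPoints(cv2.minAreaRect(cnt.astype(np.float32))); print(b)
P=np.array([plane(c,p,.025) for p in b]); print(P.round(4),P.mean(0))
L=[(P[k]-P[k-1]) for k in range(4)]; d=max(L,key=np.linalg.norm); print("yaw",np.degrees(np.arctan2(d[1],d[0])),[np.linalg.norm(v).round(4) for v in L])
```

```text
tcp px [[256.70274514 248.98583148]] below [[258.00506666 185.20093119]]
[ 247  127   28  170 4254]
[[247. 127.]
 [274. 127.]
 [274. 296.]
 [247. 296.]]
[[0.503  0.3451 0.025 ]
 [0.5272 0.3491 0.025 ]
 [0.5595 0.1722 0.025 ]
 [0.5306 0.1673 0.025 ]] [0.53005182 0.25842887 0.025     ]
yaw 98.8142635749725 [np.float64(0.1799), np.float64(0.0245), np.float64(0.1798), np.float64(0.0293)]
```

The wrist view shows the tube centred between the fingers (x≈259 against TCP 258). It lies between the pipe (187,165) and the flat (343,180). I'll descend and grip.

```bash
python3 -m handwheel '[[0,1.5,0,0,0,0],[0,3,0,0,0,0],[0,4.5,0,0,0,0],[0,5.5,0,0,0,0],[0,5.9,0,0,0,0]]'; python3 -m handwheel '[[0,0,0,0,0,0],[0,0,0,0,0,0],[0,0,0,0,0,0],[0,0,0,0,0,0],[0,0,0,0,0,0]]' -1; python3 -c "
from h import *
go((.523,.294,.008),-80.4)"
```

```text
clock: 3.1
eef_pos: [0.5225, 0.29, 0.0082]
tool_rot: [0.539, -0.458, 0.458, -0.538]
ft_force: [0.2, 0.7, -0.3]
grip_width: 0.0513
clock: 3.72
eef_pos: [0.5243, 0.2916, 0.0105]
tool_rot: [-0.538, 0.457, -0.458, 0.54]
ft_force: [-0.2, -1.6, 6.8]
grip_width: 0.0234
clock 3.73 row [-0.105  0.098 -0.035] [-0.015 -0.031 -0.002] pos [0.5243 0.2916 0.0105] F [-0.24 -1.62  6.83] M [-0.332  0.203  0.011] w 0.0234 j [ 0.51  0.61 -0.04  0.92 -0.    1.92]
```

```bash
python3 -m handwheel '[[0,-0.4,0,0,0,0],[0,-0.9,0,0,0,0],[0,-1.5,0,0,0,0],[0,-2.1,0,0,0,0],[0,-2.3,0,0,0,0]]'; python3 -c "
from h import *
go((.5736,.0659,.065),-104.9)
c=bot.camera('wrist'); cv2.imwrite('pics/w2.png',c['color'][:,:,::-1])"
```

```text
clock: 4.35
eef_pos: [0.5242, 0.2919, 0.0682]
tool_rot: [-0.538, 0.457, -0.458, 0.54]
ft_force: [1.4, 1.0, -3.5]
grip_width: 0.0236
clock 4.35 row [9.239 0.12  0.488] [-0.014  2.42  -0.009] pos [0.5242 0.2919 0.0682] F [ 1.4   1.02 -3.47] M [ 0.166  0.029 -0.018] w 0.0236 j [0.51 0.55 0.02 1.04 0.   1.92]
```

View pics/w2.png

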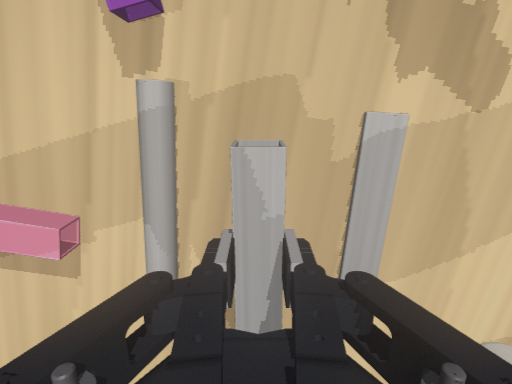

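The tube is held square in the jaws, with its outer end at pixel (258,142). Now I carry it to the mouth.

```bash
python3 -m handwheel '[[1.5,0,0,0,0.5,0],[3.4,0,0.2,0,1,0],[5.4,0,0.3,0,1.5,0],[7.4,0,0.4,0,2,0],[9,0,0.5,0,2.4,0]]'; python3 -m handwheel '[[0,0,0,0,0,0],[0,0,0,0,0,0],[0,0,0,0,0,0],[0,0,0,0,0,0],[0,0,0,0,0,0]]'
python3 - <<'E'
from h import *
go((.5736,.0659,.03),-104.9)
for n in("top","scene"):
    c=bot.camera(n); b=(200,150,360,260) if n=="top" else (150,150,310,260)
    crop(f"pics/{n}3.png",c["color"],*b,5)
E
```

```text
clock: 5.03
eef_pos: [0.5718, 0.0692, 0.0659]
tool_rot: [-0.431, 0.561, -0.561, 0.431]
ft_force: [1.6, 0.3, -3.8]
grip_width: 0.0237
clock: 5.65
eef_pos: [0.5718, 0.072, 0.0663]
tool_rot: [0.432, -0.56, 0.56, -0.432]
ft_force: [-0.7, 0.6, -3.4]
grip_width: 0.0235
clock 5.65 row [0.22  1.453 0.13 ] [-0.     0.028 -0.   ] pos [0.5718 0.072  0.0663] F [-0.69  0.59 -3.41] M [ 0.154 -0.046  0.042] w 0.0235 j [ 0.13  0.51 -0.05  1.01  0.    1.95]
```

View pics/top3.png

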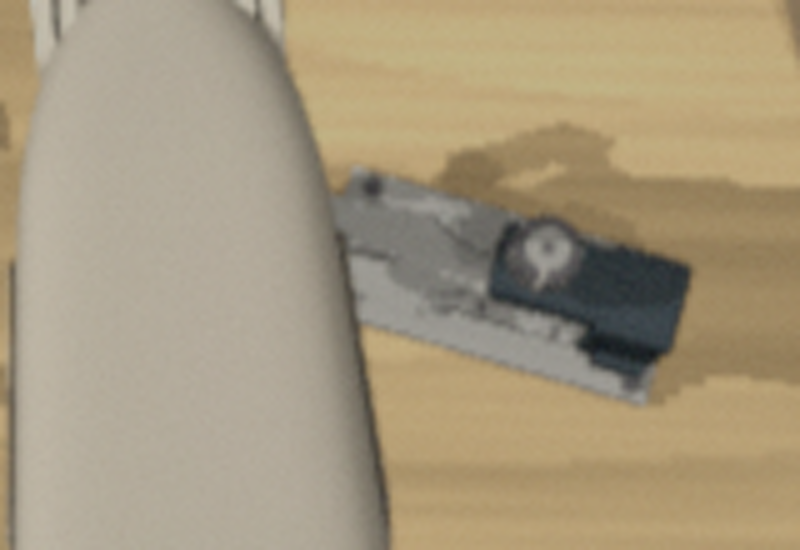

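View pics/scene3.png

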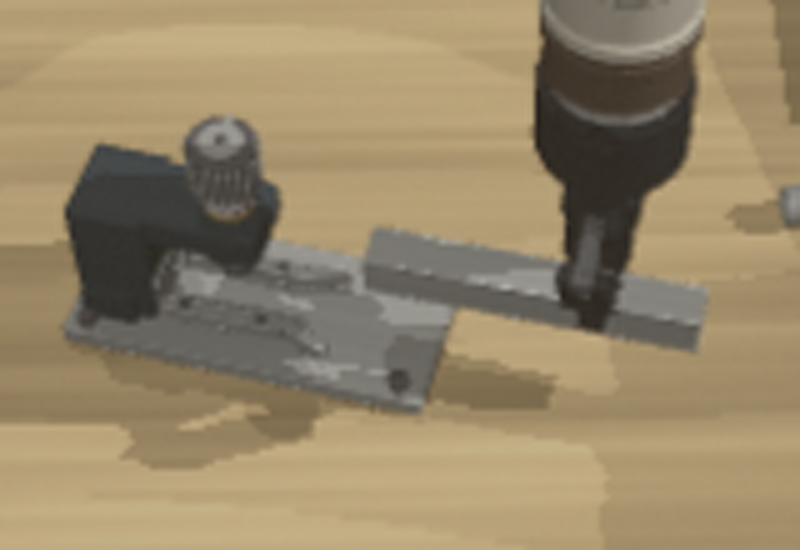

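```bash
cat >> h.py <<'E'
F0=np.array([.5235,-.1225]); FA=np.radians(-104.9)
FX=np.array([np.cos(FA),np.sin(FA)]); FY=np.array([-np.sin(FA),np.cos(FA)])
def tofix(P): d=np.array(P)[:2]-F0; return np.array([d@FX,d@FY])
def vplane(c,px,yf):
    o,d=ray(c,px); t=(yf-(o[:2]-F0)@FY)/(d[:2]@FY); P=o+d*t; return np.array([*tofix(P),P[2]])
E
python3 - <<'E'
from h import *
c=bot.camera("scene"); o=bot.get_obs()
t=tofix(o["eef_pos"]); print("tcp fix",t.round(4), "xaz",)
f=lambda u,v:((u+.5)/5-.5+150,(v+.5)/5-.5+150)
for p in((364,268),(699,326),(365,287),(695,351)): print(vplane(c,f(*p),t[1]+.0125).round(4))
E
```

```text
tcp fix [-0.2    -0.0031] xaz
[-0.0774  0.0094  0.0757]
[-0.2555  0.0094  0.0823]
[-0.0772  0.0094  0.0593]
[-0.2552  0.0094  0.0603]
```

```bash
cat > dead.py <<'E'
from h import *
def dead(calls):
    p=np.array([.165,-.472,.231]); a=-160.70
    for dx,dy,dz,ry in calls:
        r=np.radians(a); x=np.array([np.cos(r),np.sin(r),0]); z=np.array([-np.sin(r),np.cos(r),0])
        p=p+.025*(dx*x+dz*z-dy*np.array([0,0,1])); a-=10*ry
    return p,a
C=[(-8.5,0,-8.7,-4),(-11,0,-1,-4),(-8.7,3,5.9,0),(0,5.9,0,0),(0,-2.3,0,0),(9,0,.5,2.4)]
E
python3 - <<'E'
from dead import *
p,a=dead(C); print(p,a,tofix(p))
for i in range(4): 
    bot.camera("top"); print(bot.get_obs()["eef_pos"].round(4))
E
```

```text
[0.57168276 0.07118916 0.066     ] -104.69999999999999 [-0.19956594 -0.00324117]
[0.5719 0.0715 0.0663]
[0.5719 0.0714 0.0663]
[0.572  0.0713 0.0663]
[0.572  0.0713 0.0663]
```

```bash
python3 -m handwheel '[[0.1,0.4,0.13,0,0.02,0],[0.2,0.8,0.13,0,0.02,0],[0.2,1.2,0.13,0,0.02,0],[0.2,1.5,0.13,0,0.02,0],[0.2,1.6,0.13,0,0.02,0]]'
python3 - <<'E'
from h import *
go((.5736,.0659,.03),-104.9)
c=bot.camera("scene"); crop("pics/scene4.png",c["color"],150,150,310,260,5)
c=bot.camera('wrist'); cv2.imwrite('pics/w4.png',c['color'][:,:,::-1])
go((.5736,.0659,.03),-104.9); print(tofix(bot.get_obs()["eef_pos"]))
E
```

```text
clock: 6.62
eef_pos: [0.5732, 0.0656, 0.0254]
tool_rot: [-0.431, 0.561, -0.56, 0.431]
ft_force: [0.0, -0.7, -2.2]
grip_width: 0.0234
clock 6.62 row [-0.017 -0.186  0.01 ] [0.008 0.    0.003] pos [0.5732 0.0656 0.0254] F [ 0.02 -0.7  -2.19] M [ 0.114 -0.061  0.056] w 0.0234 j [ 0.11  0.56 -0.09  0.93  0.    1.94]
clock 6.72 row [-0.01  -0.163 -0.004] [0.003 0.    0.001] pos [0.5736 0.0656 0.0259] F [ 0.38  0.17 -3.49] M [ 0.113 -0.007 -0.028] w 0.0234 j [ 0.11  0.56 -0.09  0.93  0.    1.94]
[-1.94698838e-01  5.79041036e-05]
```

View pics/scene4.png

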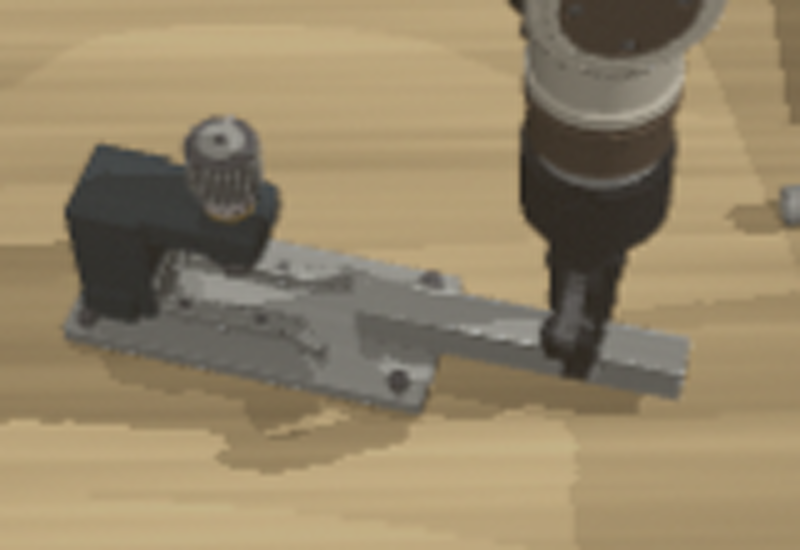

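View pics/w4.png

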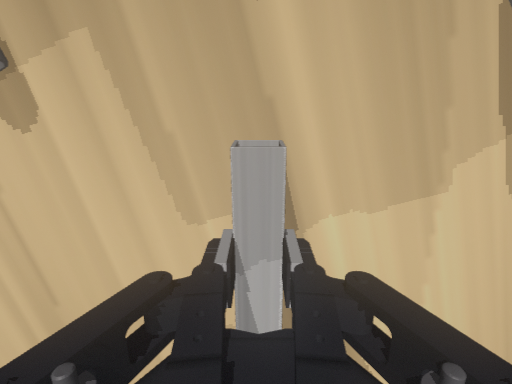

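Run:
```python
from h import *
c=bot.camera("scene")
f=lambda u,v:((u+.5)/5-.5+150,(v+.5)/5-.5+150)
g=lambda q,z:F0[0:2]+q[0]*FX+q[1]*FY
for p in((322,350),(352,277)): print("rail tip",tofix(plane(c,f(*p),.022)).round(4))
for p in((360,318),(372,280)): print("tube lead top",tofix(plane(c,f(*p),.040)).round(4))
pr=[(*g((-.055,y),0),.022) for y in(.02,-.02)]+[(*g((-.072,y),0),.039) for y in(.0125,-.0125)]
print((proj(c,pr)+.5-150)*5-.5)
```

```text
rail tip [-0.0572  0.0291]
rail tip [-0.0591 -0.0228]
tube lead top [-0.0756  0.0161]
tube lead top [-0.0749 -0.0102]
[[322.9772102  335.99596402]
 [343.55660727 279.42235385]
 [355.53163976 312.54179107]
 [368.16846136 276.87962905]]
```

```bash
python3 -m handwheel '[[0,0.1,0,0,0,0],[0.5,0.1,0,0,0,0],[1,0.1,0,0,0,0],[1.5,0.1,0,0,0,0],[2,0.1,0,0,0,0]]'
python3 - <<'E'
from h import *
c=bot.camera("scene"); crop("pics/scene5.png",c["color"],150,150,310,260,5)
c=bot.camera("top"); crop("pics/top5.png",c["color"],200,150,360,260,5)
go((.5736,.0659,.03),-104.9); print(tofix(bot.get_obs()["eef_pos"]))
E
```

```text
clock: 7.4
eef_pos: [0.5607, 0.0161, 0.0239]
tool_rot: [0.431, -0.561, 0.561, -0.431]
ft_force: [0.2, 0.1, -2.9]
grip_width: 0.0234
clock 7.5 row [-2.082 -0.248 -0.011] [ 0.002 -0.014  0.003] pos [0.5604 0.0155 0.0238] F [-0.53  0.08 -2.75] M [ 0.116 -0.015  0.009] w 0.0231 j [ 0.03  0.53 -0.14  0.9  -0.    1.86]
[-1.42885098e-01  1.31536805e-04]
```

View pics/scene5.png

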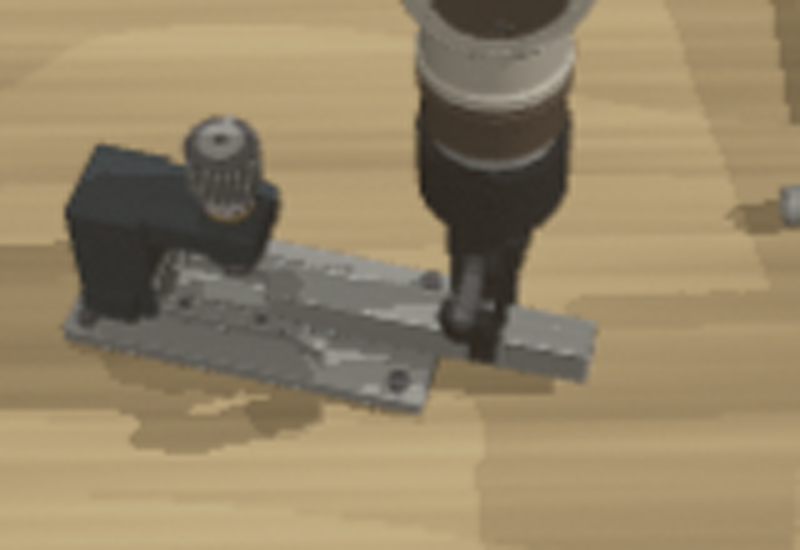

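View pics/top5.png

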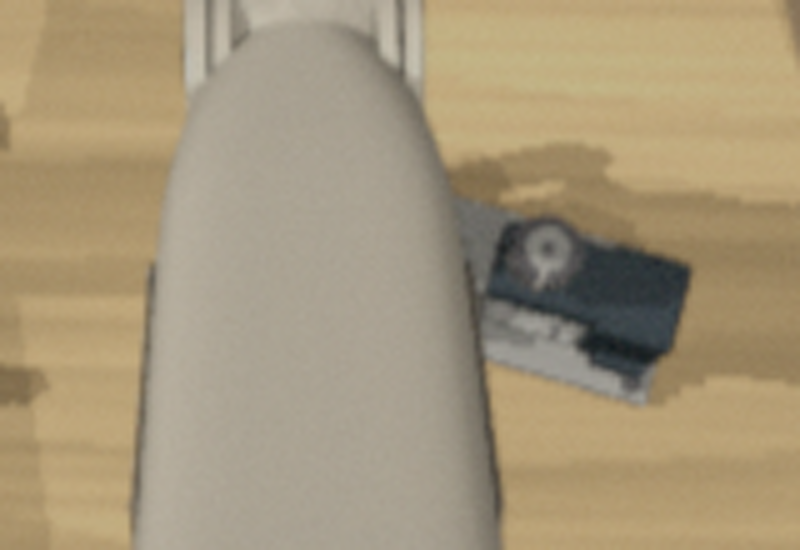

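```bash
python3 -m handwheel '[[0.4,0.04,0,0,0,0],[0.8,0.04,0,0,0,0],[1.2,0.04,0,0,0,0],[1.6,0.04,0,0,0,0],[2,0.04,0,0,0,0]]'
python3 - <<'E'
from h import *
c=bot.camera("scene"); crop("pics/scene6.png",c["color"],150,150,310,260,5)
go((.5736,.0659,.03),-104.9); print(tofix(bot.get_obs()["eef_pos"]))
E
```

```text
clock: 8.12
eef_pos: [0.548, -0.0317, 0.0228]
tool_rot: [0.431, -0.561, 0.561, -0.431]
ft_force: [0.5, 0.8, -2.3]
grip_width: 0.0234
clock 8.18 row [-4.089 -0.294 -0.013] [ 0.001 -0.008  0.007] pos [ 0.5475 -0.0329  0.0228] F [-1.32 -2.19 -2.81] M [ 0.072 -0.019 -0.031] w 0.0231 j [-0.06  0.51 -0.18  0.88 -0.    1.77]
[-0.09271747  0.00013614]
```

View pics/scene6.png

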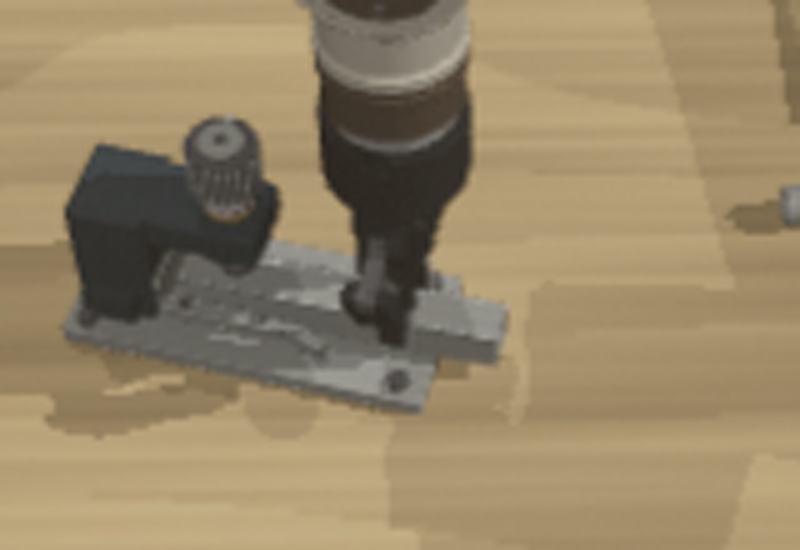

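```bash
python3 -m handwheel '[[0.1,0.03,0,0,0,0],[0.2,0.03,0,0,0,0],[0.28,0.03,0,0,0,0],[0.36,0.03,0,0,0,0],[0.36,0.03,0,0,0,0]]'
python3 - <<'E'
from h import *
go((.5736,.0659,.03),-104.9); o=bot.get_obs(); print(tofix(o["eef_pos"]), "Fx fix",FX@o["ft_force"][:2],FY@o["ft_force"][:2])
E
```

```text
clock: 8.8
eef_pos: [0.5462, -0.0395, 0.0224]
tool_rot: [0.431, -0.56, 0.561, -0.431]
ft_force: [1.1, 3.2, 1.9]
grip_width: 0.0239
clock 8.8 row [-4.357 -0.3   -0.024] [-0.005  0.002 -0.003] pos [ 0.5462 -0.0395  0.0224] F [1.07 3.25 1.93] M [ 0.655 -0.002  0.06 ] w 0.0239 j [-0.07  0.51 -0.18  0.88  0.    1.76]
[-0.0860279   0.00061134] Fx fix -3.411970604998327 0.19439809478929776
```

```bash
python3 -m handwheel '[[0.05,0,0,0,0,0],[0.1,0,0,0,0,0],[0.15,0,0,0,0,0],[0.15,0,0,0,0,0],[0.15,0,0,0,0,0]]'
python3 - <<'E'
from h import *
go((.5736,.0659,.03),-104.9); o=bot.get_obs(); print(tofix(o["eef_pos"]), "Fx fix",FX@o["ft_force"][:2],FY@o["ft_force"][:2])
E
```

```text
clock: 9.43
eef_pos: [0.5461, -0.0401, 0.0224]
tool_rot: [-0.429, 0.561, -0.559, 0.434]
ft_force: [2.2, 12.1, 2.0]
grip_width: 0.0235
clock 9.43 row [-4.383 -0.272 -0.018] [-0.005  0.012 -0.039] pos [ 0.5461 -0.0401  0.0224] F [ 2.24 12.12  1.98] M [ 2.319 -0.467 -0.195] w 0.0235 j [-0.08  0.51 -0.18  0.88  0.01  1.75]
[-0.08543026  0.00065299] Fx fix -12.292714767992535 -0.9480303381014106
```

Run:
```python
from h import *
c=bot.camera("scene"); crop("pics/scene7.png",c["color"],155,165,255,240,8)
o=bot.get_obs(); print(tofix(o["eef_pos"]),o["ft_force"])
```

```text
[-0.0854365   0.00067648] [ 2.29561806 11.65549105  1.30071412]
```

View pics/scene7.png

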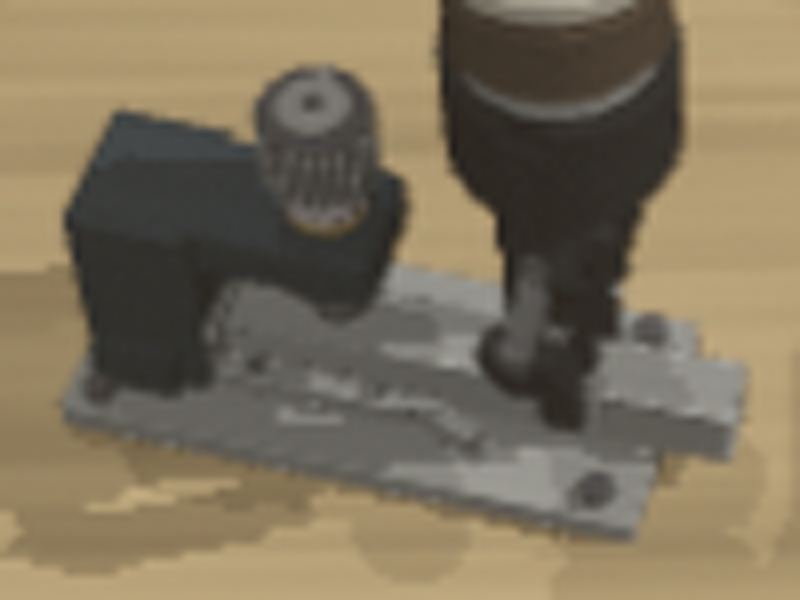

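Run:
```python
from h import *
c=bot.camera("scene")
f=lambda u,v:((u+.5)/8-.5+155,(v+.5)/8-.5+165)
for n,p,z in(("tube far",(748,364),.037),("tube near top",(736,424),.037),("tube near bot",(730,458),.012),("plate far",(698,322),.012),("plate near",(634,530),.012),("plate near2",(66,410),.012)): print(n,tofix(plane(c,f(*p),z)).round(4))
```

```text
tube far [-0.1416 -0.0133]
tube near top [-0.1436  0.012 ]
tube near bot [-0.1408  0.0088]
plate far [-0.1159 -0.0455]
plate near [-0.1166  0.0451]
plate near2 [0.0855 0.0436]
```

```bash
python3 -m handwheel '[[0.04,0.02,0,0,0,0],[0.08,0.04,0,0,0,0],[0.08,0.04,0,0,0,0],[0.08,0.04,0,0,0,0],[0.08,0.04,0,0,0,0]]'
python3 - <<'E'
from h import *
o=bot.get_obs(); print(tofix(o["eef_pos"]),o["eef_pos"][2], "F fix",FX@o["ft_force"][:2],FY@o["ft_force"][:2],o["ft_force"][2],o["ft_torque"])
E
```

```text
clock: 10.15
eef_pos: [0.5461, -0.0401, 0.0224]
tool_rot: [-0.429, 0.562, -0.558, 0.435]
ft_force: [1.0, 16.9, 5.8]
grip_width: 0.0232
[-0.08543278  0.00066473] 0.022443694296004374 F fix -16.60612732433967 -3.3536092486210562 5.786187970290594 [ 3.31368802 -0.14371926 -0.15963271]
```

```bash
python3 -m handwheel '[[-0.05,0,0,0,0,0],[-0.1,0,0,0,0,0],[-0.15,0,0,0,0,0],[-0.18,0,0,0,0,0],[-0.18,0,0,0,0,0]]'
python3 - <<'E'
from h import *
o=bot.get_obs(); print(tofix(o["eef_pos"]),o["eef_pos"][2], "F fix",FX@o["ft_force"][:2],FY@o["ft_force"][:2],o["ft_force"][2],o["ft_torque"])
E
python3 -m handwheel '[[0,0,0,0,0,0],[0,0,0,0,0,0],[0,0,0,0,0,0],[0,0,0,0,0,0],[0,0,0,0,0,0]]' 0.2
```

```text
clock: 10.78
eef_pos: [0.5461, -0.0401, 0.0224]
tool_rot: [-0.43, 0.56, -0.56, 0.432]
ft_force: [-1.2, 5.5, 8.6]
grip_width: 0.0234
[-0.08546227  0.00066381] 0.022423543472852525 F fix -5.018309598337483 -2.5609858999862585 8.556577458673663 [ 1.05040578  0.38898321 -0.01319707]
clock: 11.4
eef_pos: [0.5454, -0.0411, 0.0209]
tool_rot: [-0.431, 0.561, -0.561, 0.431]
ft_force: [0.5, 0.1, -0.5]
grip_width: 0.0511
```

```bash
python3 -m handwheel '[[0,-1.2,0,0,0,0],[0,-3,0,0,0,0],[0,-5,0,0,0,0],[0,-6.5,0,0,-1,0],[0,-7.2,0,0,-2,0]]'
python3 - <<'E'
from h import *
c=bot.camera("scene"); crop("pics/scene8.png",c["color"],155,165,255,240,8)
go((.523,-.122,.2),55)
E
```

```text
clock: 12.02
eef_pos: [0.5467, -0.0411, 0.204]
tool_rot: [-0.522, 0.474, -0.477, 0.524]
ft_force: [0.9, 0.1, -0.7]
grip_width: 0.0514
clock 12.07 row [ 3.123  0.218 -1.29 ] [-9.0000e-03 -1.3938e+01  5.1000e-02] pos [ 0.5474 -0.0411  0.2056] F [ 1.19 -0.26  2.21] M [-0.025 -0.065  0.008] w 0.0513 j [-0.07  0.34  0.08  1.3  -0.    1.4 ]
```

View pics/scene8.png

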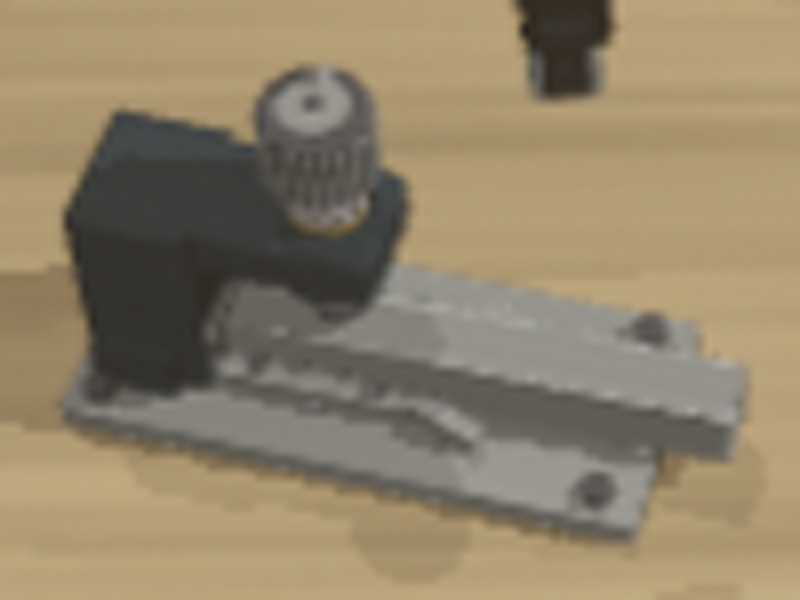

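The tube lies flat between the rails, with its end sticking out at (745,400). I rotate anticlockwise over the cap so the last joint has enough clockwise travel.

```bash
python3 -m handwheel '[[0.6,0,-0.3,0,-1,0],[1.2,0,-0.5,0,-2,0],[1.9,0,-0.8,0,-3,0],[2.5,0,-1,0,-4,0],[3.1,0,-1.3,0,-5,0]]' 0.5; python3 -m handwheel '[[0,0,0,0,-1,0],[0,0,0,0,-2,0],[0,0,0,0,-3,0],[0,0,0,0,-4,0],[0,0,0,0,-5,0]]'; python3 -m handwheel '[[0,0,0,0,-1,0],[0,0,0,0,-2,0],[0,0,0,0,-3,0],[0,0,0,0,-3.9,0],[0,0,0,0,-3.9,0]]';  python3 - <<'E'
from h import *
c=bot.camera("wrist"); cv2.imwrite("pics/w9.png",c["color"][:,:,::-1]); o=bot.get_obs()
print("below",proj(c,[*o["eef_pos"][:2],.143]))
go((.523,-.122,.115),55)
E
```

```text
clock: 12.7
eef_pos: [0.5195, -0.1215, 0.2001]
tool_rot: [0.675, -0.211, 0.211, -0.675]
ft_force: [-0.3, -0.9, 0.2]
grip_width: 0.0641
clock: 13.32
eef_pos: [0.5195, -0.121, 0.2001]
tool_rot: [-0.701, -0.094, 0.094, 0.701]
ft_force: [0.4, 0.5, 0.3]
grip_width: 0.064
clock: 13.95
eef_pos: [0.5196, -0.121, 0.2003]
tool_rot: [-0.63, -0.32, 0.321, 0.631]
ft_force: [-0.6, 0.0, 0.9]
grip_width: 0.064
below [[257.81799023 208.95701276]]
clock 14.0 row [ 0.047  3.416 -0.136] [-0.005 -0.113 -0.002] pos [ 0.5197 -0.121   0.2004] F [ 0.64 -0.04 -0.17] M [-0.04  -0.049 -0.03 ] w 0.0644 j [-0.23  0.32  0.04  1.28 -0.   -1.17]
```

View pics/w9.png

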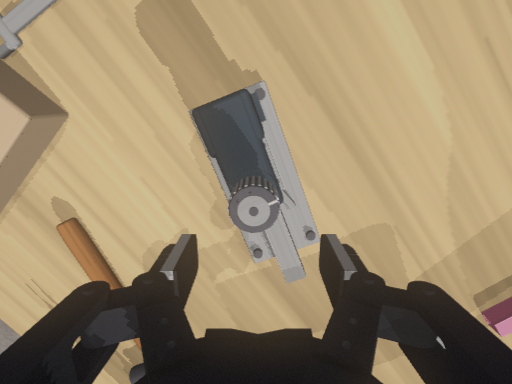

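Run:
```python
from h import *
c=bot.camera("wrist")
crop("pics/w9c.png",c["color"],215,165,315,240,8)
P=plane(c,(254.3,211),.143); print(P); go((P[0],P[1],.115),55)
```

```text
[ 0.52278674 -0.12117282  0.143     ]
clock 14.05 row [ 0.067  3.422 -0.105] [-0.004 -0.11  -0.002] pos [ 0.5197 -0.121   0.2005] F [-0.46  0.08 -0.34] M [-0.034  0.05  -0.034] w 0.0641 j [-0.23  0.32  0.04  1.28 -0.   -1.17]
```

View pics/w9c.png

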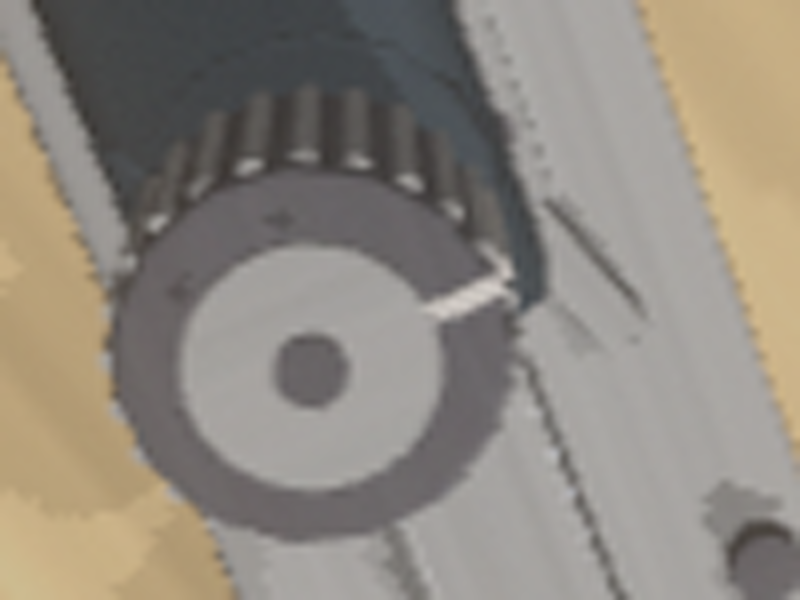

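```bash
python3 -m handwheel '[[0.07,0.5,-0.13,0,0,0],[0.07,1.2,-0.13,0,0,0],[0.07,2,-0.13,0,0,0],[0.07,2.8,-0.13,0,0,0],[0.07,3.4,-0.13,0,0,0]]'
python3 - <<'E'
from h import *
c=bot.camera("wrist"); cv2.imwrite("pics/w10.png",c["color"][:,:,::-1]); o=bot.get_obs()
go((.523,-.1215,.115),55)
E
```

```text
clock: 14.68
eef_pos: [0.523, -0.1214, 0.1142]
tool_rot: [-0.63, -0.321, 0.322, 0.63]
ft_force: [-0.1, -0.1, 0.4]
grip_width: 0.0643
clock 14.72 row [ 0.012 -0.1   -0.044] [-0.025 -0.095 -0.01 ] pos [ 0.5219 -0.1211  0.1125] F [-0.75  0.3  -1.75] M [ 0.008 -0.004  0.045] w 0.0638 j [-0.23  0.39 -0.1   1.08 -0.   -1.17]
```

View pics/w10.png

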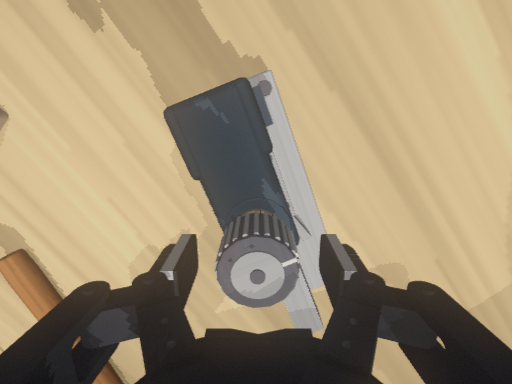

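The cap is centred between the fingers: hub at (257,276), midline at x≈258. Now I grip.

```bash
cat >> h.py <<'E'
def tq(n=6):
    a=[];b=[];w=[]
    for i in range(n):
        bot.camera("top"); o=bot.get_obs(); a.append(o["ft_torque"]); b.append(o["ft_force"]); w.append(o["eef_pos"])
    M=np.mean(a,0); Rm=R.from_quat(o["tool_rot"]).as_matrix()
    print("clk",round(o["clock"],2),"M",M.round(3),"sd",np.std(a,0).round(3),"F",np.mean(b,0).round(2),"pos",np.mean(w,0).round(4),"xaz",np.degrees(np.arctan2(Rm[1,0],Rm[0,0])).round(2),"j6",round(o["joint_pos"][5],3),"w",round(o["grip_width"],4))
E
python3 - <<'E'
from h import *
c=bot.camera("wrist"); o=bot.get_obs(); print(proj(c,[*o["eef_pos"][:2],.143]))
tq(4)
E
python3 -m handwheel '[[0,0,0,0,0,0],[0,0,0,0,0,0],[0,0,0,0,0,0],[0,0,0,0,0,0],[0,0,0,0,0,0]]' -1
python3 - <<'E'
from h import *
tq(4)
c=bot.camera("wrist"); cv2.imwrite("pics/w11.png",c["color"][:,:,::-1])
c=bot.camera("scene"); crop("pics/s11.png",c["color"],155,140,255,215,8)
E
```

```text
[[257.84800753 278.12485938]]
clk 14.97 M [ 0.    -0.002 -0.004] sd [0.028 0.024 0.016] F [-0.39 -0.17  0.36] pos [ 0.5237 -0.1215  0.116 ] xaz 54.09 j6 -1.172 w 0.0639
clock: 15.6
eef_pos: [0.5238, -0.1213, 0.1172]
tool_rot: [0.63, 0.322, -0.321, -0.63]
ft_force: [-3.5, 1.8, 5.1]
grip_width: 0.0363
clk 15.8 M [ 0.258  0.505 -0.034] sd [0.019 0.032 0.024] F [-2.01  1.34  5.06] pos [ 0.5238 -0.1213  0.1172] xaz 54.1 j6 -1.172 w 0.0363
```

View pics/w11.png

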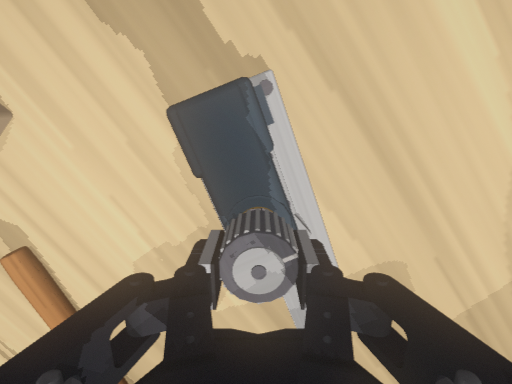

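View pics/s11.png

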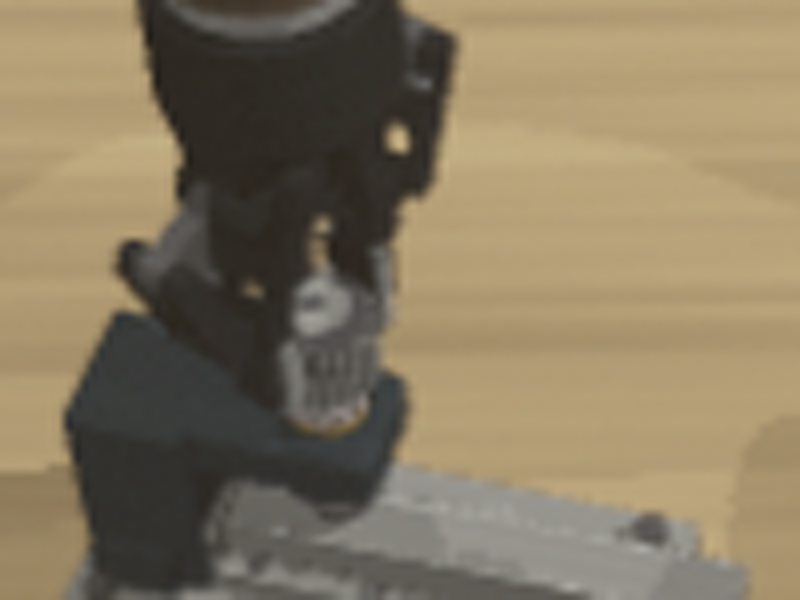

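```bash
python3 -m handwheel '[[0,0,0,0,1,0],[0,0,0,0,2,0],[0,0,0,0,3,0],[0,0,0,0,4,0],[0,0,0,0,5,0]]'
python3 - <<'E'
from h import *
o=bot.get_obs(); print(o["ft_torque"].round(3))
tq(4)
c=bot.camera("wrist"); crop("pics/w12.png",c["color"],200,200,320,320,5)
E
```

```text
clock: 16.52
eef_pos: [0.5239, -0.1216, 0.1172]
tool_rot: [0.707, 0.024, -0.023, -0.706]
ft_force: [-1.4, -0.0, 6.3]
grip_width: 0.0365
[0.036 0.373 0.244]
clk 16.73 M [ 0.124  0.398 -0.209] sd [0.017 0.009 0.04 ] F [-1.19  0.78  5.41] pos [ 0.524  -0.1217  0.1172] xaz 4.05 j6 -0.299 w 0.0365
```

View pics/w12.png

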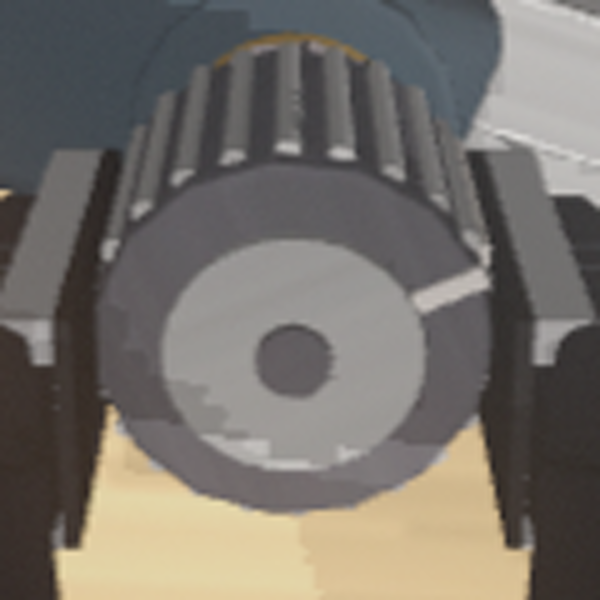

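The mark at (450,290) is unchanged relative to the jaws, so the cap turns with the gripper. I continue in smaller steps and read the torque while it moves.

```bash
python3 -m handwheel '[[0,0,0,0,0.4,0],[0,0,0,0,0.8,0],[0,0,0,0,1.2,0],[0,0,0,0,1.6,0],[0,0,0,0,2,0]]'; python3 -c "
from h import *
print(bot.get_obs()['ft_torque'].round(3))"
python3 -m handwheel '[[0,0,0,0,0.2,0],[0,0,0,0,0.4,0],[0,0,0,0,0.6,0],[0,0,0,0,0.8,0],[0,0,0,0,1,0]]'; python3 -c "
from h import *
print(bot.get_obs()['ft_torque'].round(3))"
```

```text
clock: 17.4
eef_pos: [0.5239, -0.1218, 0.1172]
tool_rot: [0.7, -0.098, 0.099, -0.7]
ft_force: [-0.6, -0.6, 4.9]
grip_width: 0.0367
[0.024 0.396 0.219]
clock: 18.02
eef_pos: [0.5239, -0.1218, 0.1172]
tool_rot: [0.689, -0.158, 0.159, -0.689]
ft_force: [-2.2, -0.1, 5.3]
grip_width: 0.0361
[-0.075  0.463  0.216]
```

```bash
python3 -m handwheel '[[0,0,0,0,0.2,0],[0,0,0,0,0.4,0],[0,0,0,0,0.6,0],[0,0,0,0,0.8,0],[0,0,0,0,1,0]]'; python3 -c "
from h import *
print(bot.get_obs()['ft_torque'].round(3))"
```

```text
clock: 18.65
eef_pos: [0.5239, -0.1219, 0.1172]
tool_rot: [0.673, -0.218, 0.219, -0.672]
ft_force: [-2.4, -0.2, 6.1]
grip_width: 0.0364
[-0.02   0.484  0.221]
```

```bash
python3 -m handwheel '[[0,0,0,0,0.2,0],[0,0,0,0,0.4,0],[0,0,0,0,0.6,0],[0,0,0,0,0.8,0],[0,0,0,0,1,0]]'; python3 -c "
from h import *
print(bot.get_obs()['ft_torque'].round(3))"
```

```text
clock: 19.27
eef_pos: [0.5239, -0.122, 0.1172]
tool_rot: [0.651, -0.275, 0.277, -0.651]
ft_force: [-2.3, -1.0, 5.5]
grip_width: 0.0364
[-0.173  0.411  0.222]
```

100° turned; still at running torque.

```bash
python3 -m handwheel '[[0,0,0,0,0.2,0],[0,0,0,0,0.4,0],[0,0,0,0,0.6,0],[0,0,0,0,0.8,0],[0,0,0,0,1,0]]'; python3 -c "
from h import *
print(bot.get_obs()['ft_torque'].round(3))"
```

```text
clock: 19.9
eef_pos: [0.5238, -0.122, 0.1172]
tool_rot: [0.625, -0.331, 0.332, -0.624]
ft_force: [-2.1, -0.7, 5.8]
grip_width: 0.0363
[-0.102  0.514  0.166]
```

```bash
python3 -m handwheel '[[0,0,0,0,0.2,0],[0,0,0,0,0.4,0],[0,0,0,0,0.6,0],[0,0,0,0,0.8,0],[0,0,0,0,1,0]]'; python3 -c "
from h import *
print(bot.get_obs()['ft_torque'].round(3))"
```

```text
clock: 20.52
eef_pos: [0.5237, -0.1221, 0.1172]
tool_rot: [0.593, -0.384, 0.385, -0.593]
ft_force: [-2.9, -0.6, 5.2]
grip_width: 0.0366
[-0.21   0.519  0.241]
```

```bash
python3 -m handwheel '[[0,0,0,0,0.2,0],[0,0,0,0,0.4,0],[0,0,0,0,0.6,0],[0,0,0,0,0.8,0],[0,0,0,0,1,0]]'; python3 -c "
from h import *
print(bot.get_obs()['ft_torque'].round(3))"
```

```text
clock: 21.15
eef_pos: [0.5237, -0.1221, 0.1172]
tool_rot: [0.558, -0.435, 0.436, -0.557]
ft_force: [-2.4, -1.4, 5.7]
grip_width: 0.0365
[-0.173  0.505  0.158]
```

```bash
python3 -m handwheel '[[0,0,0,0,0.2,0],[0,0,0,0,0.4,0],[0,0,0,0,0.6,0],[0,0,0,0,0.8,0],[0,0,0,0,1,0]]'
python3 - <<'E'
from h import *
print(bot.get_obs()['ft_torque'].round(3))
c=bot.camera("scene"); crop("pics/s13.png",c["color"],155,140,255,215,8)
c=bot.camera("wrist"); cv2.imwrite("pics/w13.png",c["color"][:,:,::-1])
E
```

```text
clock: 21.78
eef_pos: [0.5236, -0.1221, 0.1172]
tool_rot: [0.518, -0.482, 0.483, -0.517]
ft_force: [-2.1, -1.2, 5.7]
grip_width: 0.0363
[-0.155  0.642  0.256]
```

View pics/w13.png

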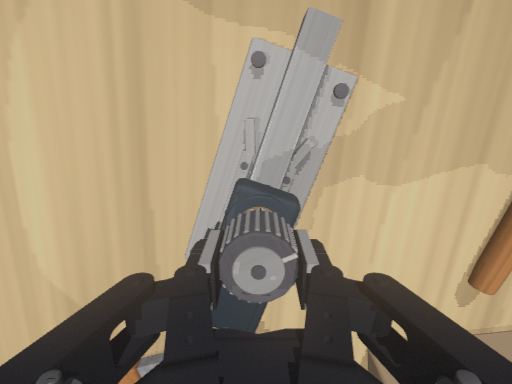

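At 140° the mark still sits with the jaws and the tube lies straight in the rails. I continue.

```bash
python3 -m handwheel '[[0,0,0,0,0.15,0],[0,0,0,0,0.3,0],[0,0,0,0,0.45,0],[0,0,0,0,0.6,0],[0,0,0,0,0.7,0]]'; python3 -c "
from h import *
print(bot.get_obs()['ft_torque'].round(3))"
```

```text
clock: 22.5
eef_pos: [0.5235, -0.1221, 0.1172]
tool_rot: [0.487, -0.512, 0.513, -0.487]
ft_force: [-2.9, -1.4, 6.6]
grip_width: 0.0364
[-0.105  0.598  0.266]
```

```bash
python3 -m handwheel '[[0,0,0,0,0.15,0],[0,0,0,0,0.3,0],[0,0,0,0,0.45,0],[0,0,0,0,0.6,0],[0,0,0,0,0.7,0]]'; python3 -c "
from h import *
print(bot.get_obs()['ft_torque'].round(3))"
```

```text
clock: 23.12
eef_pos: [0.5235, -0.1221, 0.1172]
tool_rot: [0.455, -0.541, 0.542, -0.455]
ft_force: [-2.4, -1.3, 5.3]
grip_width: 0.0361
[-0.176  0.637  0.332]
```

Torque is climbing (0.33), so the foot is on the tube. I take smaller steps.

```bash
python3 -m handwheel '[[0,0,0,0,0.1,0],[0,0,0,0,0.2,0],[0,0,0,0,0.3,0],[0,0,0,0,0.4,0],[0,0,0,0,0.5,0]]'; python3 -c "
from h import *
print(bot.get_obs()['ft_torque'].round(3))"
```

```text
clock: 23.75
eef_pos: [0.5235, -0.1221, 0.1172]
tool_rot: [0.431, -0.56, 0.561, -0.431]
ft_force: [-4.0, -0.9, 5.6]
grip_width: 0.0365
[-0.189  0.684  0.401]
```

```bash
python3 -m handwheel '[[0,0,0,0,0.1,0],[0,0,0,0,0.2,0],[0,0,0,0,0.3,0],[0,0,0,0,0.4,0],[0,0,0,0,0.5,0]]'; python3 -c "
from h import *
print(bot.get_obs()['ft_torque'].round(3))"
```

```text
clock: 24.38
eef_pos: [0.5234, -0.122, 0.1172]
tool_rot: [0.406, -0.578, 0.579, -0.406]
ft_force: [-3.8, -0.2, 6.0]
grip_width: 0.0363
[-0.148  0.68   0.374]
```

```bash
python3 - <<'E'
from h import *
c=bot.camera("wrist"); crop("pics/w14.png",c["color"],205,180,315,290,5)
c=bot.camera("scene"); crop("pics/s14.png",c["color"],165,160,235,210,8)
E
python3 -m handwheel '[[0,0,0,0,0.12,0],[0,0,0,0,0.24,0],[0,0,0,0,0.36,0],[0,0,0,0,0.48,0],[0,0,0,0,0.6,0]]'
python3 - <<'E'
from h import *
print(bot.get_obs()['ft_torque'].round(3))
c=bot.camera("wrist"); crop("pics/w15.png",c["color"],205,180,315,290,5)
c=bot.camera("scene"); crop("pics/s15.png",c["color"],165,160,235,210,8)
a=cv2.imread("pics/w14.png");b=cv2.imread("pics/w15.png"); cv2.imwrite("pics/w145.png",cv2.resize(np.hstack([a,b]),None,fx=.72,fy=.72))
E
```

```text
clock: 25.1
eef_pos: [0.5234, -0.122, 0.1172]
tool_rot: [0.375, -0.599, 0.6, -0.375]
ft_force: [-3.6, -1.3, 5.7]
grip_width: 0.0366
[-0.192  0.671  0.388]
```

View pics/w145.png

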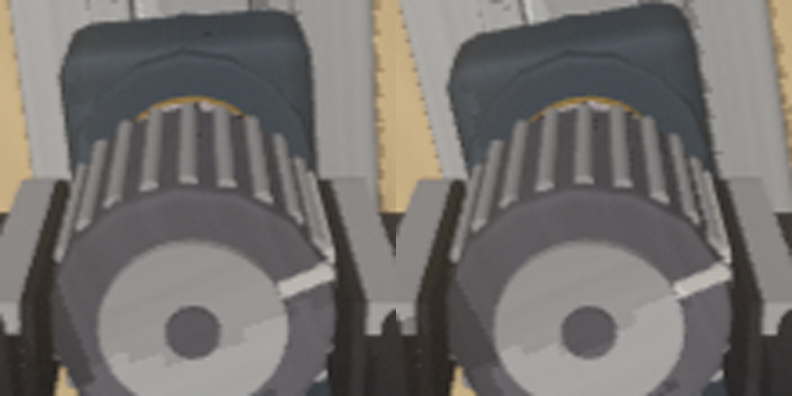

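View pics/s15.png

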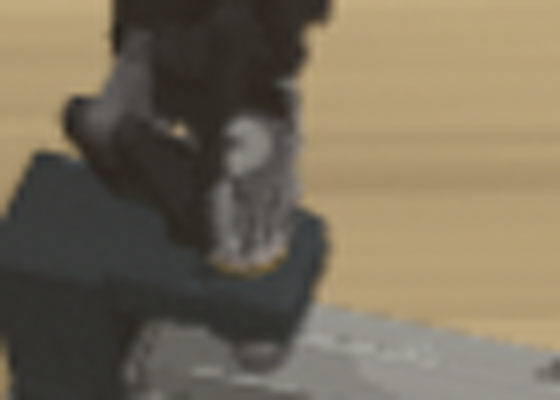

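Torque has levelled off at 0.38–0.40 N m over the last 11° (0.401, 0.374, 0.388). The cap mark is still fixed to the jaws, so it was the clutch that slipped and not the grip. I stop here and let go.

```bash
python3 -m handwheel '[[0,0,0,0,0,0],[0,0,0,0,0,0],[0,0,0,0,0,0],[0,0,0,0,0,0],[0,0,0,0,0,0]]' 0.5; python3 -c "
from h import *
tq(1)"; python3 -m handwheel '[[0,-0.8,0,0,0,0],[0,-2,0,0,0,0],[0,-3.5,0,0,0,0],[0,-5,0,0,0,0],[0,-5.4,0,0,0,0]]'
python3 - <<'E'
from h import *
go((.40,.10,.25),-90)
c=bot.camera("wrist"); cv2.imwrite("pics/w16.png",c["color"][:,:,::-1])
c=bot.camera("scene"); cv2.imwrite("pics/s16f.png",c["color"][:,:,::-1]); crop("pics/s16.png",c["color"],155,165,255,240,8)
E
```

```text
clock: 25.82
eef_pos: [0.5237, -0.1215, 0.116]
tool_rot: [-0.375, 0.599, -0.599, 0.375]
ft_force: [-0.0, -0.3, 1.2]
grip_width: 0.0643
clk 25.88 M [-0.04  -0.005 -0.003] sd [0. 0. 0.] F [0.52 0.52 0.29] pos [ 0.5236 -0.1215  0.116 ] xaz -115.9 j6 1.795 w 0.0637
clock: 26.5
eef_pos: [0.525, -0.1218, 0.2539]
tool_rot: [0.374, -0.598, 0.601, -0.377]
ft_force: [-0.1, -0.1, -1.5]
grip_width: 0.0638
clock 26.5 row [-5.797  0.119 -8.374] [-0.03 -2.59 -0.  ] pos [ 0.525  -0.1218  0.2539] F [-0.14 -0.12 -1.46] M [-0.028 -0.021 -0.027] w 0.0638 j [-0.23  0.31  0.15  1.41  0.    1.79]
```

View pics/w16.png

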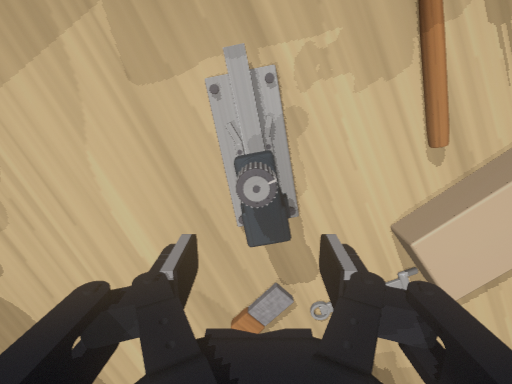

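View pics/s16.png

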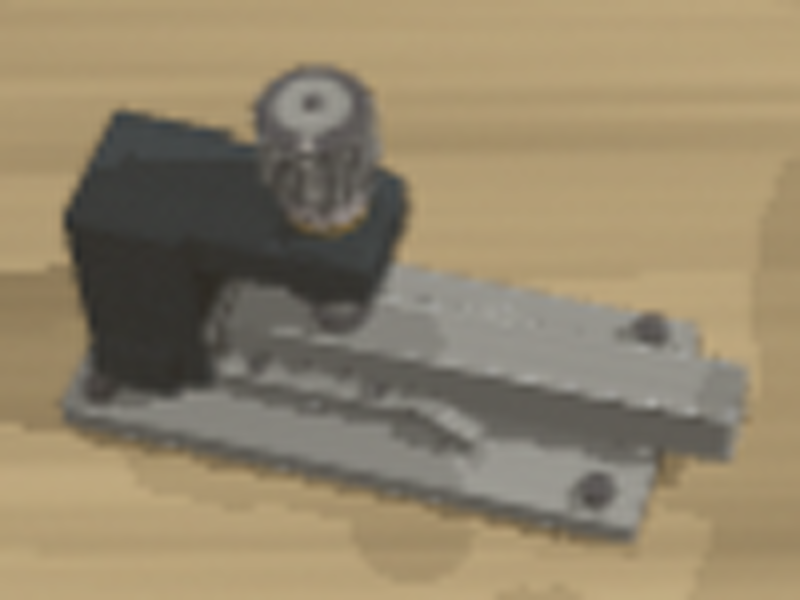

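View pics/s16f.png

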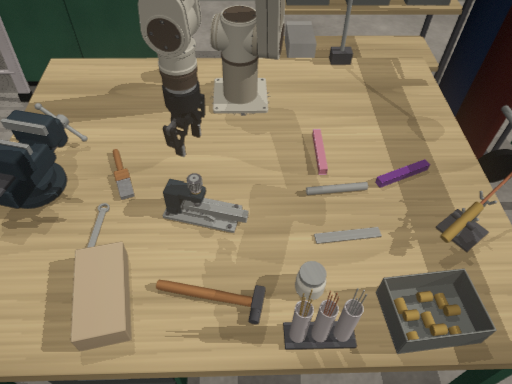

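The foot now sits on the tube (crop 340,315). The tube end is at (748,365), as when it was pushed home, and the other things are where they were. The robot touches nothing, so I hand in.

```bash
python3 -c "
from workcell import bot
print(bot.job_done())"
```

```text
the job is handed in; nothing more can be done
None
```

The square tube is in the fixture, pushed home against the column and clamped. I handed the job in at about 26.5 s of the 72 s allowed.

- **Seating:** I pushed the tube along the rails until it stopped. Pushing on to 17 N moved it no further. The camera put its outer end at x ≈ -141 to -143 mm, against -140 mm nominal. The scene camera read the plate edge about 1 mm too far out as well. In the last scene picture the end was still in the same place.
- **Clamping:** I turned the cap clockwise about 170° in one grip. Running torque was about 0.22 N m. It climbed from about 145° and levelled off at 0.40, 0.37 and 0.39 N m over the last 11°, where I stopped. The cap's mark stayed fixed to the jaws, so it was the clutch that slipped.
- **Amount of slip:** I estimate about 10°, well under the 45° limit. I inferred this from the torque alone, because the sleeve was too small in the pictures to check. Single torque readings scatter by about 0.03 N m.
- **End state:** The gripper is open and about 11 cm clear above the cap. In the last picture the foot is on the tube, and the other things looked unmoved by eye.

No check failed. The scene and top cameras disagreed by about 3 mm on the fixture's position. I used a value between them, and the tube slid in without side load.

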